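# Nest the domed covers in the cellar store

### The arm

A 6-joint arm with a two-finger parallel gripper is mounted at the origin on the work surface. World frame = base frame: x ahead of the robot, y to its left, z up, the work surface at z = 0. Lengths are in mm, angles in rad, forces in N, time in s.
With the tool pointing down it reaches from about 350 to 925 mm from the base axis. Payload 6.4 kg.
Tool frame: the origin (TCP) lies midway between the tips of the shut fingers; the grasp point (between the pads) lies 19 mm behind it; z points along the fingers, y is the direction in which the jaws open and shut (so a half turn about z gives the same grasp; the last joint's range is limited). The gripper opens to 85 mm and grips with 20 to 120 N. Pads are 22 mm wide; open, the fingers measure 114 mm over their backs; the gripper's body (76 mm by 85 mm) begins 54 mm behind the grasp point. The pads swing forward as they close: fully open they stand 13 mm farther back than shut.
Start: joints at [-1.408, 0.245, 1.558, -0, 1.339, -0.174], TCP at [214.81, -613.491, 231.29] pointing down, gripper open.
Joint ranges: [-3.13, 3.13], [-1.02, 2.26], [0.13, 2.54], [-0.95, 4.09], [0.21, 2.88], [-2.74, 2.74]. Speed limits (rad/s): [2.57, 2.57, 3.14, 3.14, 3.14, 3.14].

### API

Orientations are given as a unit quaternion [w, x, y, z].
In Python, from cell import arm, optics gives the robot as it stands.
- The arm moves only by the tool play_rows, never from a script. Its argument "moves" is a list that holds one entry, the list of rows, each a list of 6 numbers: the shift along the tool's x, y, z in m, then the turn, a rotation vector about the tool's x, y, z in degrees. In form: [[[x, y, z, ax, ay, az], ...]]. A call has 1 to 12 rows; each row shifts and turns the commanded pose from where the row before left it, along the tool's axes as they then stand; what a row does not reach is not made up. A row lasts 1/8 s, in which the tool goes at most 62.5 mm and 10.7 degrees, less where a joint would pass 70% of its speed; a pose out of reach is approached as far as the arm can. A call with a gripper value outside its range is refused whole. "hand" is the closure in counts, from 0 (fully open) to 255 (shut), set as the call begins (left out, the last holds). The fingers move at their own pace and stop on an object; "newtons" is the grip in N (left out, the last holds). Time passes only in rows, so rows that do not move let the fingers close. It gives the time, the measured TCP pose, the force and the opening at its end, in the units of the state.
- arm.get_obs(): the state, without advancing time (a new reading comes with each control period).
- optics.capture(name): name is "side" or "top"; returns the picture (480x640x3 uint8, blue, green, red); there is no depth.
- optics.get_calibration(name): a dict with "vertical_fov" (degrees; the focal length in pixels is half the picture's height over the tangent of half this angle, whatever the lens; pixels are square), "cx", "cy" (the principal point, pixels), "distortion" ([k1, k2, p1, p2, k3] as OpenCV has them; the pictures are not rectified), "rvec" (rotation vector, rad) and "tvec" (3), from world to camera coordinates, as OpenCV has them. Camera axes: x right, y down, z forward; pixel columns grow to the right and rows downward; lengths in mm; the calibration is good to about 2 mm. A picture is of the moment at which its call begins. get_calibration takes no time and is no camera call.
- arm.job_done(): hands the job in, once; it reports no verdict.
The state is a dict: "t": time; "q": joint angles; "dq": joint speeds; "joint_torque": joint torques, N m; "position": TCP position; "ee_rot": TCP orientation; "ft_force": force on the tool from outside, world axes, zero at the start; "ft_torque": the same for the moment, N m; "opening": opening from 0.0 (shut) to 1.0 (fully open).
Only numpy, scipy, OpenCV 4.12 (cv2) and the standard library are available. Lean on these libraries where they do the work, as an engineer would, in place of code of your own. Each camera call takes 0.05 s, during which the arm holds its last target.

### The job

Stow the three upside-down domed covers as one stack, each cupped in the next: first set the middle-sized cover into the large one, then the small cover into the middle one, each upright, roughly centred and resting fully on the floor of the one below. Set each down gently before letting go, without dropping or slamming it, keep the large cover about where it lies, and leave the little bowl with two ears where it stands.

Things in the scene. Friction and masses are not known exactly. Their poses are not given: they have to be found in the camera images.
- large_cover_mid (a point): The large, shallow knobless domed cover, dull aluminium, lying upside down, hollow side up: round, 190 mm across, 48 mm high, flat crown 76 mm across on the table. Rim: upright band 8 mm thick, 14 mm high, to pinch from above, one finger inside. Below it a 4 mm wall curves in to a flat floor 5 mm thick. 0.4 kg; stays as the bottom. Point: on its axis, half-way up; z points out of the open side.
- middle_cover_mid (a point): The middle-sized knobless domed cover, dull aluminium, lying upside down, hollow side up: round, 136 mm across, 56 mm high, flat crown 52 mm across on the table. Rim: upright band 8 mm thick, 14 mm high, to pinch from above, one finger inside. Below it a 4 mm wall curves in to a flat floor 5 mm thick. 0.2 kg. Nested, its rim stands 13 mm above the large one's. Point: on its axis, half-way up; z points out of the open side.
- small_cover_mid (a point): The small, deep knobless domed cover, dull aluminium, lying upside down, hollow side up: round, 80 mm across, 62 mm high, flat crown 32 mm across on the table. Rim: upright band 8 mm thick, 14 mm high, to pinch from above, one finger inside. Below it a 4 mm wall curves in to a flat floor 5 mm thick. 0.1 kg. Nested, its rim stands 11 mm above the middle one's. Point: on its axis, half-way up; z points out of the open side.
- bowl_mid (a point): A bystander: small footed bowl of the same dull aluminium, 100 mm across and 55 mm high, open upwards, thin-walled, with two flat ears sticking out on opposite sides of the rim (138 mm over the ears). The point is on its axis, half-way up. Not part of the stack.
Things that resemble listed ones, but are neither listed nor needed, are in the scene too. Leave any yellow look-alike of the part that bears middle_cover_mid alone.

How it is judged (in metres and radians):
On the way, in this order (a step that is already met when the one before it is completed fails the run):
1. the middle cover sits centred and level in the large cover, let go (horizontal distance between middle_cover_mid and large_cover_mid below 0.02 m and z of middle_cover_mid in the frame of large_cover_mid between 0 and 0.019 m and angle between middle_cover_mid's own z axis and vertical below 0.175 rad and contact force between middle_cover and the fingers below 0.2 N), for 0.2 s.
2. the small cover sits centred and level in the middle cover, let go (horizontal distance between small_cover_mid and middle_cover_mid below 0.02 m and z of small_cover_mid in the frame of middle_cover_mid between 0 and 0.018 m and angle between small_cover_mid's own z axis and vertical below 0.175 rad and contact force between small_cover and the fingers below 0.2 N), for 0.2 s.
At the end, for the whole second after the job is handed in: Middle cover upright in the large one, small one upright in the middle one: axes within 20 mm, each within 10 mm of fully seated and 10 degrees of level, all released and at rest; the large cover within 60 mm of where it lay, the bowl within 30 mm (horizontal distance between middle_cover_mid and large_cover_mid below 0.02 m and z of middle_cover_mid in the frame of large_cover_mid between 0 and 0.019 m and angle between each of middle_cover_mid, small_cover_mid, large_cover_mid's own z axis and vertical below 0.175 rad and horizontal distance between small_cover_mid and middle_cover_mid below 0.02 m and z of small_cover_mid in the frame of middle_cover_mid between 0 and 0.018 m and distance of large_cover_mid from where it was at the start of the episode below 0.06 m and distance of bowl_mid from where it was at the start of the episode below 0.03 m and linear speed of each of large_cover, middle_cover, small_cover below 0.03 m/s); the robot touches nothing.
It fails at once if a cover is slammed into another (over 80 N between two covers) (contact force between middle_cover and large_cover above 80 N or contact force between small_cover and middle_cover above 80 N).
It fails at once if a cover is dropped (falls free of the fingers at over 0.8 m/s, a drop of about 30 mm) ((contact force between middle_cover and the fingers below 0.2 N and linear speed of middle_cover above 0.8 m/s) or (contact force between small_cover and the fingers below 0.2 N and linear speed of small_cover above 0.8 m/s)).
It fails at once if the eared bowl is moved more than 30 mm (distance of bowl_mid from where it was at the start of the episode above 0.03 m).
It also fails if it takes over 64 s, if anything falls off the work surface, if the arm or the gripper's body presses on something with over 40 N, if the wrist force passes 120 N, or if a joint passes its speed limit or range.

## Working session

There is one attempt and no reset: what is moved stays moved. The work goes in short steps, Python scripts to look and compute and a tool call to move; the robot and the scene stay as the last step left them, time stands still between calls to the robot, and variables do not carry over. Pictures are saved under pics/ and viewed, and the job is handed in when it is done.

Besides the shell and the picture viewer there is one more tool, called after "Emit:" by a JSON object that holds its "api" and its "payload". play_rows: Moves the arm, as the interface text tells. Its arguments: {"type":"object","properties":{"moves":{"type":"array"},"hand":{"type":"number"},"newtons":{"type":"number"}},"required":["moves"]}

```bash
mkdir -p pics
python3 - <<'E'
from cell import arm, optics
import cv2
o=arm.get_obs(); print({k:o[k] for k in ('t','position','ee_rot','opening','ft_force')})
for n in ('side','top'):
    c=optics.get_calibration(n); print(n,c)
    cv2.imwrite(f'pics/{n}0.png',optics.capture(n))
E
```

```text
{'t': 0.0, 'position': array([ 214.72231176, -612.90622373,  230.1545054 ]), 'ee_rot': array([-9.88584309e-04,  9.85853213e-01,  1.67608073e-01,  4.79989829e-07]), 'opening': 0.998599038565104, 'ft_force': array([-0.61411973, -0.25128672, -1.19952268])}
side {'vertical_fov': 51.305662253576166, 'cx': 328.5004482401419, 'cy': 241.20810105415507, 'distortion': array([-0.11949802,  0.        ,  0.        ,  0.        ,  0.        ]), 'rvec': array([ 0.59200152, -2.41899781,  1.46829011]), 'tvec': array([357.24482236, 145.3010389 , 780.16420481])}
top {'vertical_fov': 51.620580521043735, 'cx': 314.4497107421171, 'cy': 231.7182894764034, 'distortion': array([-0.09036678,  0.        ,  0.        ,  0.        ,  0.        ]), 'rvec': array([ 2.16831787, -2.12897542,  0.13307234]), 'tvec': array([  -8.35740647,  389.92408569, 1058.40690744])}
```

View pics/top0.png

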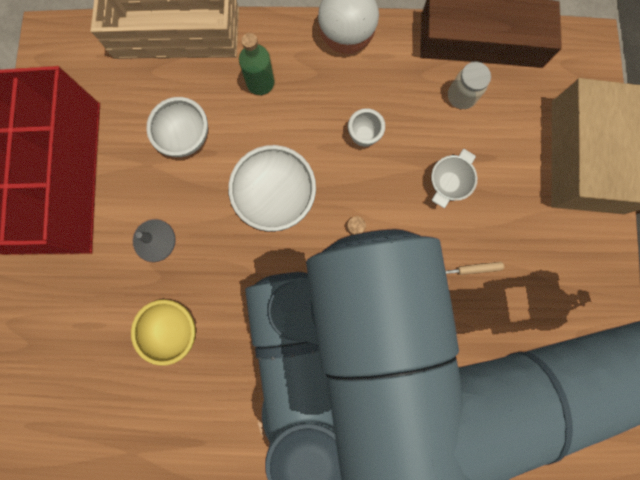

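View pics/side0.png

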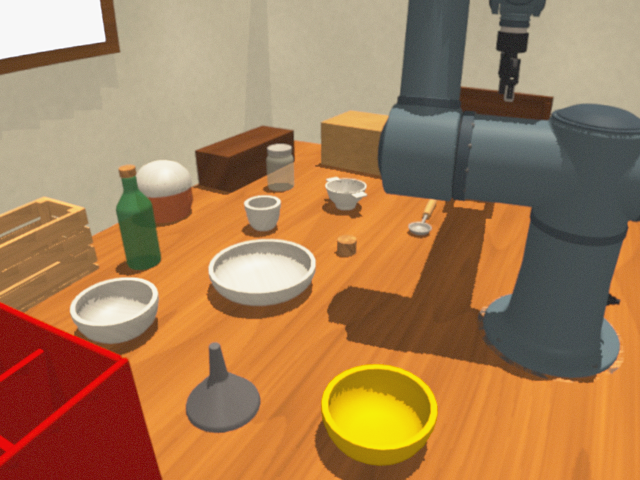

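Candidates in the top view:
- **Large cover:** (272,188).
- **Middle cover:** grey, (177,127). The yellow look-alike is at (163,332).
- **Small cover:** (366,127). The eared bowl is at (454,178), the jar at (470,85) and the white dome at (348,15).
- **Other objects:** funnel at (154,240), bottle at (258,70).

Next I'll crop and measure.

```bash
cat > h.py <<'E'
import numpy as np, cv2
from cell import arm, optics
from scipy.optimize import least_squares
from scipy.spatial.transform import Rotation as R
def cam(n):
    c=optics.get_calibration(n); f=240/np.tan(np.radians(c['vertical_fov'])/2)
    K=np.array([[f,0,c['cx']],[0,f,c['cy']],[0,0,1]]); 
    return K,np.array(c['distortion']),np.array(c['rvec']),np.array(c['tvec'])
def cast(n,px,z):
    K,d,rv,tv=cam(n); Rm=cv2.Rodrigues(rv)[0]
    u=cv2.undistortPoints(np.array(px,float).reshape(-1,1,2),K,d).reshape(-1,2)
    D=np.c_[u,np.ones(len(u))]@Rm; C=-Rm.T@tv
    s=(z-C[2])/D[:,2]; return C+D*s[:,None]
def proj(n,P):
    K,d,rv,tv=cam(n); return cv2.projectPoints(np.array(P,float).reshape(-1,3),rv,tv,K,d)[0].reshape(-1,2)
def mask(im):
    h=cv2.cvtColor(im,cv2.COLOR_BGR2HSV); m=((h[...,1]<60)&(h[...,2]>110)).astype(np.uint8)*255
    return cv2.morphologyEx(m,cv2.MORPH_CLOSE,np.ones((5,5)))
def circ(P,r0=None):
    c=P[:,:2].mean(0)
    s=least_squares(lambda p:np.hypot(P[:,0]-p[0],P[:,1]-p[1])-p[2],[*c,50],loss='soft_l1',f_scale=2).x
    return s
E
python3 - <<'E'
from h import *
for n,seeds in (('top',{'L':(272,188,48),'M':(177,127,56),'S':(366,127,62),'B':(454,178,55)}),('side',{'L':(262,275,48),'M':(115,312,56),'S':(262,213,62),'B':(346,193,55)})):
    im=cv2.imread(f'pics/{n}0.png'); m=mask(im)
    cs,_=cv2.findContours(m,cv2.RETR_EXTERNAL,cv2.CHAIN_APPROX_NONE)
    for k,(x,y,z) in seeds.items():
        for c in cs:
            if cv2.pointPolygonTest(c,(x,y),False)>=0:
                P=cast(n,c.reshape(-1,2),z); print(n,k,'bbox',cv2.boundingRect(c),'circ',circ(P).round(1),'rms')
    cv2.imwrite(f'pics/mask_{n}.png',m)
for n in('top','side'):
    K,d,rv,tv=cam(n); print(n,'cam at',-cv2.Rodrigues(rv)[0].T@tv)
for nm,p,z in (('bottle',(258,88),0),('bottletop',(249,40),200),('funnel',(154,243),0),('yellow',(163,332),50)): print(nm,cast('top',[p],z).round())
a=cv2.imread('pics/top0.png')[90:240,140:490]; cv2.imwrite('pics/crop.png',cv2.resize(a,None,fx=2.2,fy=2.2,interpolation=cv2.INTER_CUBIC))
E
```

```text
top L bbox (229, 145, 87, 86) circ [482.7  93.1  94.2] rms
top M bbox (147, 97, 61, 59) circ [616.9 308.1  67.9] rms
top S bbox (348, 109, 37, 36) circ [ 619.8 -110.    39.9] rms
top B bbox (431, 149, 46, 59) circ [ 510.6 -301.7   50.9] rms
side L bbox (209, 240, 106, 65) circ [476.8 109.  104.2] rms
side M bbox (70, 278, 88, 65) circ [604.8 323.   81.5] rms
side S bbox (245, 196, 35, 35) circ [599.8 -74.5  69.9] rms
side B bbox (326, 177, 40, 33) circ [ 512.  -265.3   74.5] rms
top cam at [ 246.85429711  -12.07233258 1100.56941414]
side cam at [ 25.69127078 719.09474113 489.52543689]
bottle [[732. 138.   0.]]
bottletop [[744. 133. 200.]]
funnel [[361. 361.   0.]]
yellow [[168. 314.  50.]]
```

View pics/crop.png

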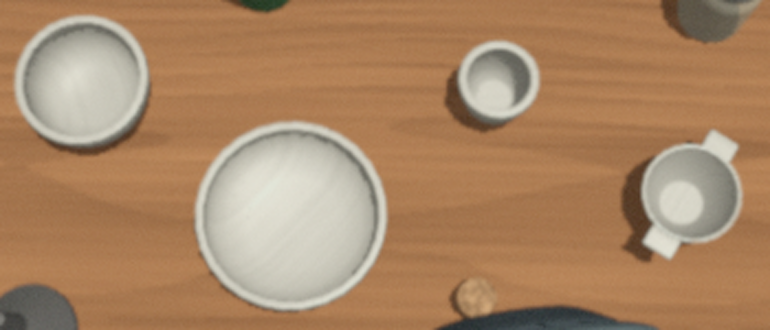

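View pics/mask_top.png

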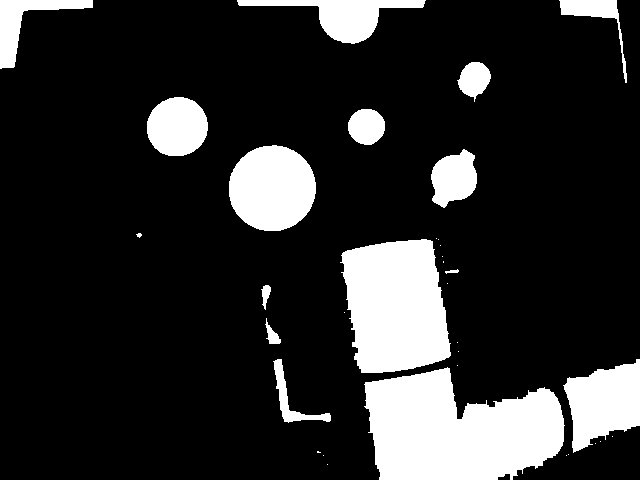

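The crop confirms the choice: plain grey-rimmed covers at top-view (177,127), (272,188) and (366,127). The eared one at (454,178) is the bystander bowl. Fitted radii are 94.2, 67.9 and 39.9 mm against 95, 68 and 40 expected. Next I'll cross-check against the side view and plan the approach rows.

```bash
cat >> h.py <<'E'
def plan(pos,yaw,tgt,tyaw,n):
    """rows in tool axes (tool down): x=(c,s),y=(s,-c),z=down; yaw deg of tool x"""
    pos=np.array(pos,float);tgt=np.array(tgt,float);d=(tgt-pos)/n;dy=(tyaw-yaw)/n
    rows=[]
    for i in range(n):
        a=np.radians(yaw+i*dy);c,s=np.cos(a),np.sin(a)
        rows.append([round((d[0]*c+d[1]*s)/1000,4),round((d[0]*s-d[1]*c)/1000,4),round(-d[2]/1000,4),0,0,round(-dy,2)])
    return rows
def yawof(q):
    M=R.from_quat([q[1],q[2],q[3],q[0]]).as_matrix(); return np.degrees(np.arctan2(M[1,0],M[0,0])), M[:,2]
E
python3 - <<'E'
from h import *
m=cv2.imread('pics/mask_side.png',0); im=cv2.imread('pics/side0.png')
t=np.linspace(0,2*np.pi,73)
for k,x,y,r,h in (('L',482.7,93.1,95,48),('M',616.9,308.1,68,56),('S',619.8,-110,40,62),('B',510.6,-301.7,50,55)):
    p=proj('side',np.c_[x+r*np.cos(t),y+r*np.sin(t),t*0+h])
    print(k,p.min(0).round(1),p.max(0).round(1))
    cv2.polylines(im,[p.round().astype(int)],True,(0,0,255),1)
cv2.imwrite('pics/sideov.png',im)
o=arm.get_obs();print(o['position'],yawof(o['ee_rot']),o['q'])
th=np.array([-.895,-.447]); g=np.array([616.9,308.1])+64*th; print(g)
rows=plan(o['position'],yawof(o['ee_rot'])[0],[*g,140],116.6,20)
for r in rows: print(r)
E
```

```text
L [210.1 238.7] [317.9 292.6]
M [ 72.5 276.8] [160.7 325.5]
S [245.8 195.2] [282.4 209.5]
B [326.2 178. ] [367.7 192.9]
[ 214.70322315 -612.99107773  230.27861845] (np.float64(19.29566596095653), array([-2.73921142e-04,  1.71861381e-03, -9.99998486e-01])) [-1.40814088e+00  2.45761146e-01  1.55889410e+00  8.22591363e-06
  1.33867770e+00 -1.74119623e-01]
[559.62  279.492]
[np.float64(0.031), np.float64(-0.0364), np.float64(0.0045), 0, 0, np.float64(-4.87)]
[np.float64(0.034), np.float64(-0.0337), np.float64(0.0045), 0, 0, np.float64(-4.87)]
[np.float64(0.0367), np.float64(-0.0307), np.float64(0.0045), 0, 0, np.float64(-4.87)]
[np.float64(0.0392), np.float64(-0.0274), np.float64(0.0045), 0, 0, np.float64(-4.87)]
[np.float64(0.0414), np.float64(-0.024), np.float64(0.0045), 0, 0, np.float64(-4.87)]
[np.float64(0.0433), np.float64(-0.0204), np.float64(0.0045), 0, 0, np.float64(-4.87)]
[np.float64(0.0448), np.float64(-0.0167), np.float64(0.0045), 0, 0, np.float64(-4.87)]
[np.float64(0.0461), np.float64(-0.0128), np.float64(0.0045), 0, 0, np.float64(-4.87)]
[np.float64(0.047), np.float64(-0.
[... 298 characters left out ...]
oat64(-4.87)]
[np.float64(0.0473), np.float64(0.0073), np.float64(0.0045), 0, 0, np.float64(-4.87)]
[np.float64(0.0465), np.float64(0.0113), np.float64(0.0045), 0, 0, np.float64(-4.87)]
[np.float64(0.0454), np.float64(0.0152), np.float64(0.0045), 0, 0, np.float64(-4.87)]
[np.float64(0.0439), np.float64(0.019), np.float64(0.0045), 0, 0, np.float64(-4.87)]
[np.float64(0.0421), np.float64(0.0227), np.float64(0.0045), 0, 0, np.float64(-4.87)]
[np.float64(0.0401), np.float64(0.0261), np.float64(0.0045), 0, 0, np.float64(-4.87)]
[np.float64(0.0377), np.float64(0.0295), np.float64(0.0045), 0, 0, np.float64(-4.87)]
[np.float64(0.0351), np.float64(0.0325), np.float64(0.0045), 0, 0, np.float64(-4.87)]
```

View pics/sideov.png

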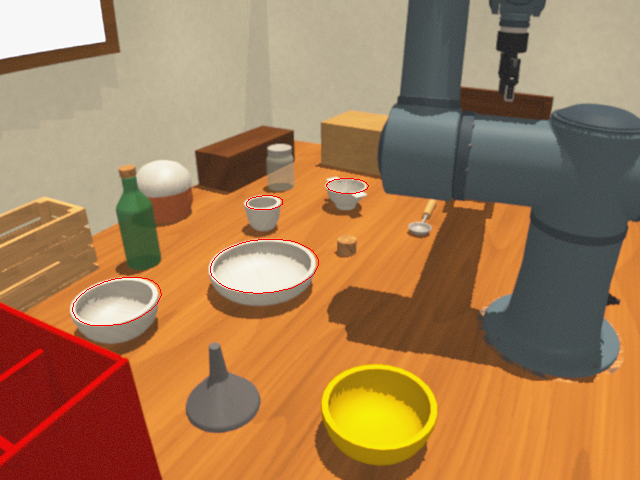

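Rim circles projected from the top view land within about 2 px of the side-view rims. Moving above the grasp point on the middle cover's base-facing rim.

Emit:
{"api": "play_rows", "payload": {"moves": [[[0.031,-0.0364,0.0045,0,0,-4.87],[0.034,-0.0337,0.0045,0,0,-4.87],[0.0367,-0.0307,0.0045,0,0,-4.87],[0.0392,-0.0274,0.0045,0,0,-4.87],[0.0414,-0.024,0.0045,0,0,-4.87],[0.0433,-0.0204,0.0045,0,0,-4.87],[0.0448,-0.0167,0.0045,0,0,-4.87],[0.0461,-0.0128,0.0045,0,0,-4.87],[0.047,-0.0088,0.0045,0,0,-4.87],[0.0476,-0.0048,0.0045,0,0,-4.87]]], "hand": 140, "newtons": 60}}

```text
t: 1.35
position: [387.2, -165.6, 185.9]
ee_rot: [-0.0, 0.828, 0.56, 0.0]
ft_force: [0.6, 0.1, -0.6]
opening: 0.45
```

Emit:
{"api": "play_rows", "payload": {"moves": [[[0.0478,-0.0008,0.0045,0,0,-4.87],[0.0477,0.0033,0.0045,0,0,-4.87],[0.0473,0.0073,0.0045,0,0,-4.87],[0.0465,0.0113,0.0045,0,0,-4.87],[0.0454,0.0152,0.0045,0,0,-4.87],[0.0439,0.019,0.0045,0,0,-4.87],[0.0421,0.0227,0.0045,0,0,-4.87],[0.0401,0.0261,0.0045,0,0,-4.87],[0.0377,0.0295,0.0045,0,0,-4.87],[0.0351,0.0325,0.0045,0,0,-4.87],[0,0,0,0,0,0],[0,0,0,0,0,0]]]}}

```text
t: 2.85
position: [558.3, 279.0, 140.7]
ee_rot: [-0.0, 0.525, 0.851, -0.001]
ft_force: [0.2, -0.1, 0.3]
opening: 0.452
```

Run:
```python
from h import *
o=arm.get_obs();print(o['t'],o['position'],yawof(o['ee_rot']),o['q'].round(3),o['opening'],o['ft_force'])
for r in plan(o['position'],yawof(o['ee_rot'])[0],[559.6,279.5,90],116.6,2): print(list(map(float,r)))
cv2.imwrite('pics/top1.png',optics.capture('top'));cv2.imwrite('pics/side1.png',optics.capture('side'))
```

```text
2.85 [558.34768645 279.01129742 140.69683069] (np.float64(116.68728072031777), array([-1.20792761e-03, -5.87237775e-04, -9.99999098e-01])) [ 0.282  0.28   1.69  -0.     1.173 -0.184] 0.45196513938594873 [ 0.16284583 -0.1142655   0.32550052]
[-0.0001, 0.0007, 0.0253, 0.0, 0.0, 0.04]
[-0.0001, 0.0007, 0.0253, 0.0, 0.0, 0.04]
```

View pics/side1.png

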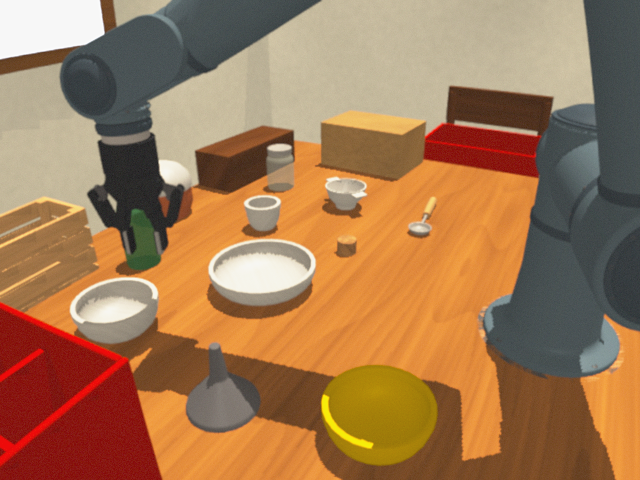

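View pics/top1.png

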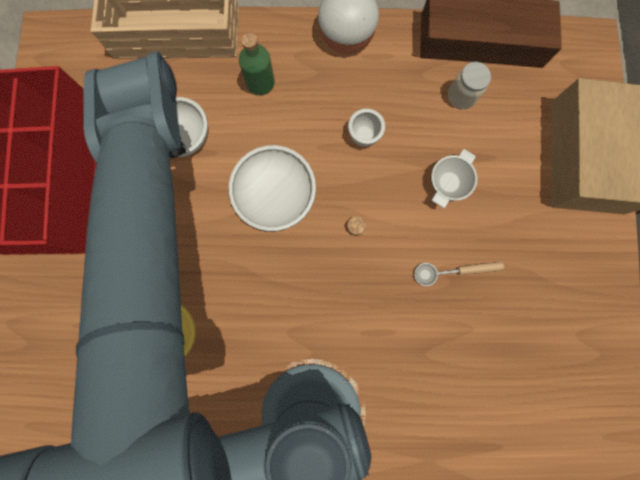

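The gripper stands over the middle cover's rim, with side-view fingertips near (128,260) and (163,255). It's clear of the bottle and the large cover. Opening is 38 mm. Descending.

Emit:
{"api": "play_rows", "payload": {"moves": [[[0,0.001,0.025,0,0,0],[0,0,0.025,0,0,0],[0,0,0.02,0,0,0],[0,0,0.01,0,0,0],[0,0,0.005,0,0,0],[0,0,0,0,0,0]]]}}

```text
t: 3.7
position: [560.0, 279.8, 56.6]
ee_rot: [0.0, 0.525, 0.851, 0.0]
ft_force: [0.9, -0.2, 0.7]
opening: 0.452
```

Run:
```python
from h import *
o=arm.get_obs();print(o['t'],o['position'],o['opening'],o['ft_force'])
cv2.imwrite('pics/side2.png',optics.capture('side'))
a=cv2.imread('pics/side2.png')[200:380,30:250]; cv2.imwrite('pics/side2c.png',cv2.resize(a,None,fx=3.3,fy=3.3,interpolation=cv2.INTER_CUBIC))
```

```text
3.7 [560.03666624 279.79671356  56.60750039] 0.45214012805886367 [ 0.87202241 -0.21676467  0.66258765]
```

View pics/side2c.png

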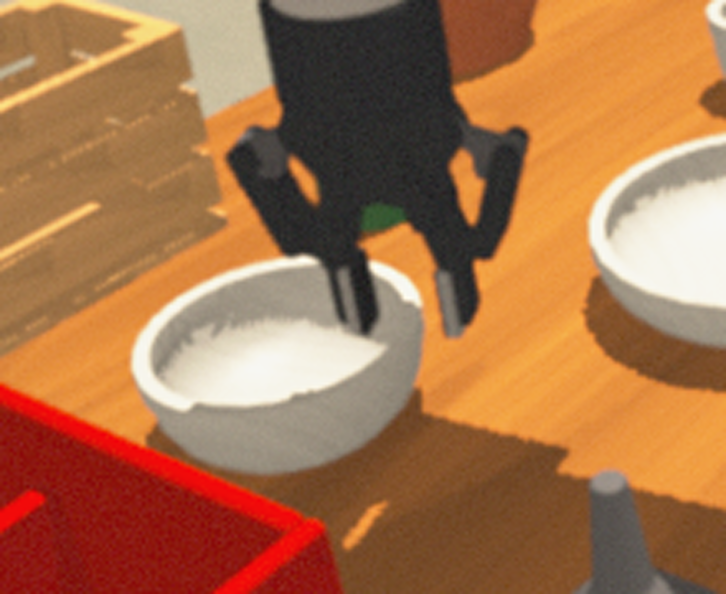

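In the side crop one finger is inside the rim at (360,325) and one outside at (452,330). Lowering the last 11 mm, then closing.

Emit:
{"api": "play_rows", "payload": {"moves": [[[0,0,0.006,0,0,0],[0,0,0.005,0,0,0],[0,0,0,0,0,0]]]}}

```text
t: 4.12
position: [559.3, 279.7, 44.6]
ee_rot: [-0.0, 0.525, 0.851, -0.0]
ft_force: [1.0, -0.1, 0.1]
opening: 0.448
```

Emit:
{"api": "play_rows", "payload": {"moves": [[[0,0,0,0,0,0],[0,0,0,0,0,0],[0,0,0,0,0,0],[0,0,0,0,0,0],[0,0,0,0,0,0]]], "hand": 255, "newtons": 60}}

```text
t: 4.75
position: [560.0, 279.9, 45.6]
ee_rot: [0.0, 0.525, 0.851, 0.0]
ft_force: [0.5, 0.2, 0.7]
opening: 0.056
```

Emit:
{"api": "play_rows", "payload": {"moves": [[[0,0,-0.003,0,0,0],[0,0,-0.007,0,0,0],[0,0,-0.01,0,0,0],[0,0,0,0,0,0]]]}}

```text
t: 5.25
position: [560.7, 280.0, 66.8]
ee_rot: [0.001, 0.525, 0.851, 0.001]
ft_force: [-0.2, -0.8, -2.4]
opening: 0.054
```

Run:
```python
from h import *
o=arm.get_obs();print(o['t'],o['position'],o['opening'],o['ft_force'],o['ft_torque'])
cv2.imwrite('pics/side3.png',optics.capture('side'))
a=cv2.imread('pics/side3.png')[200:380,30:250]; cv2.imwrite('pics/side3c.png',cv2.resize(a,None,fx=3.3,fy=3.3,interpolation=cv2.INTER_CUBIC))
```

```text
5.25 [560.65537228 280.04163419  66.76800227] 0.05353199770329101 [-0.18105599 -0.77473638 -2.37629015] [-0.08371222  0.06489139 -0.00318003]
```

View pics/side3c.png

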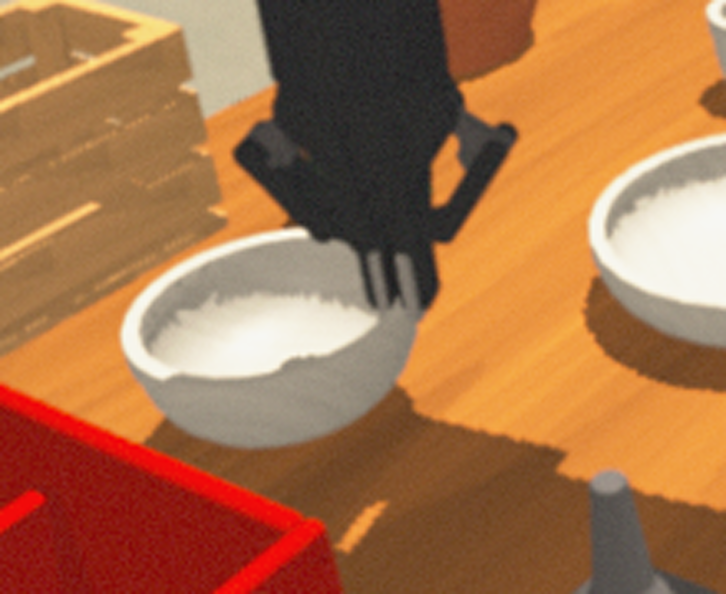

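The middle cover is held level and lifted about 21 mm, with its weight reading −2.4 N. Raising it, then carrying it over the large cover.

Emit:
{"api": "play_rows", "payload": {"moves": [[[0,0,-0.01,0,0,0],[0,0,-0.015,0,0,0],[0,0,-0.015,0,0,0],[0,0,-0.015,0,0,0],[0,0,-0.005,0,0,0]]]}}

```text
t: 5.92
position: [560.6, 280.1, 127.3]
ee_rot: [0.001, 0.525, 0.851, 0.001]
ft_force: [0.6, -0.4, -2.3]
opening: 0.056
```

Emit:
{"api": "play_rows", "payload": {"moves": [[[-0.006,-0.01,0,0,0,0],[-0.012,-0.0197,0,0,0,0],[-0.014,-0.023,0,0,0,0],[-0.014,-0.023,0,0,0,0],[-0.014,-0.023,0,0,0,0],[-0.014,-0.023,0,0,0,0],[-0.014,-0.023,0,0,0,0],[-0.014,-0.023,0,0,0,0],[-0.014,-0.023,0,0,0,0],[-0.012,-0.0197,0,0,0,0],[-0.0042,-0.007,0,0,0,0],[0,0,0,0,0,0]]]}}

```text
t: 7.42
position: [424.6, 63.8, 125.0]
ee_rot: [-0.0, 0.525, 0.851, 0.0]
ft_force: [-0.0, -0.5, -1.8]
opening: 0.056
```

Run:
```python
from h import *
o=arm.get_obs();p=o['position'];y,z=yawof(o['ee_rot']);print(o['t'],p,y,o['opening'],o['ft_force'],o['ft_torque'],o['q'].round(2))
for n in('top','side'): cv2.imwrite(f'pics/{n}4.png',optics.capture(n))
```

```text
7.425 [424.55495959  63.83100777 125.01304233] 116.64215587982622 0.05563631627661415 [-0.03691593 -0.48076981 -1.75488074] [-0.04742661  0.05184082 -0.01200544] [-0.12 -0.16  2.19  0.    1.12 -0.58]
```

View pics/side4.png

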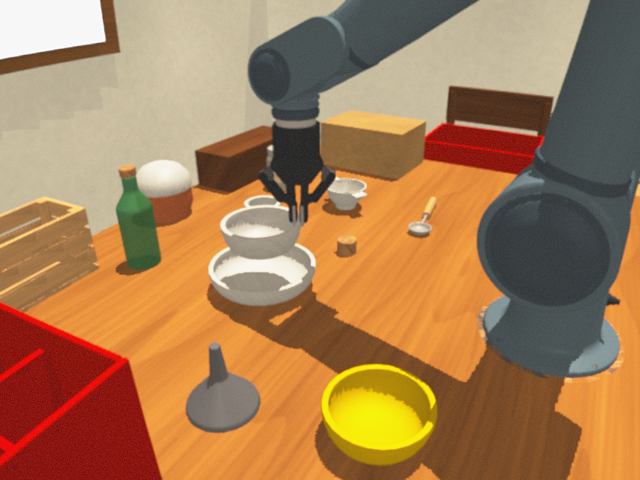

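View pics/top4.png

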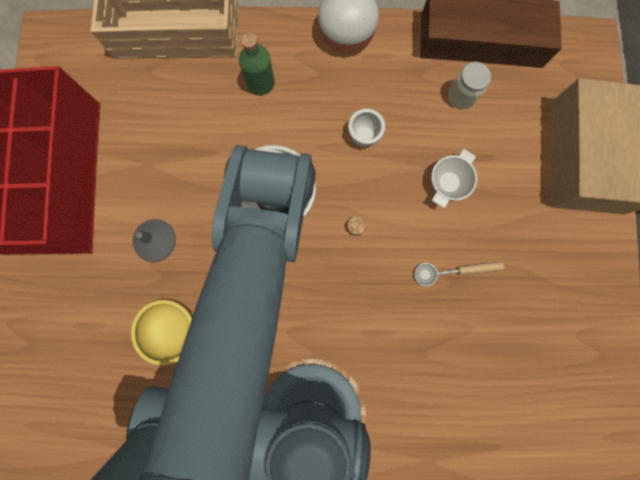

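The held cover hangs level over the large one, with its rim spanning columns 220–300 in the side view and the large cover centred at about 262. Lowering to just above the floor.

Emit:
{"api": "play_rows", "payload": {"moves": [[[0,0.001,0.01,0,0,0],[0,0,0.015,0,0,0],[0,0,0.015,0,0,0],[0,0,0.012,0,0,0],[0,0,0.008,0,0,0],[0,0,0.005,0,0,0],[0,0,0,0,0,0]]]}}

```text
t: 8.4
position: [425.8, 64.4, 60.1]
ee_rot: [-0.0, 0.525, 0.851, -0.0]
ft_force: [-0.2, -0.7, -3.6]
opening: 0.056
```

Run:
```python
from h import *
o=arm.get_obs();p=o['position'];y,z=yawof(o['ee_rot']);print(o['t'],p,y,o['opening'],o['ft_force'],o['ft_torque'])
im=optics.capture('side'); 
c=p[:2]+64*np.array([.894,.449]); t=np.linspace(0,2*np.pi,73)
for r,cc,z in((68,c,p[2]-45+56),(95,(482.7,93.1),48)):
    q=proj('side',np.c_[cc[0]+r*np.cos(t),cc[1]+r*np.sin(t),t*0+z]); cv2.polylines(im,[q.round().astype(int)],True,(0,0,255),1)
cv2.imwrite('pics/side5.png',cv2.resize(im[170:330,170:390],None,fx=3.3,fy=3.3,interpolation=cv2.INTER_CUBIC))
```

```text
8.4 [425.77058148  64.43893116  60.11167925] 116.69464858042647 0.05578879597686168 [-0.19415121 -0.65949913 -3.643249  ] [-0.0989322   0.13797724  0.04046239]
```

View pics/side5.png

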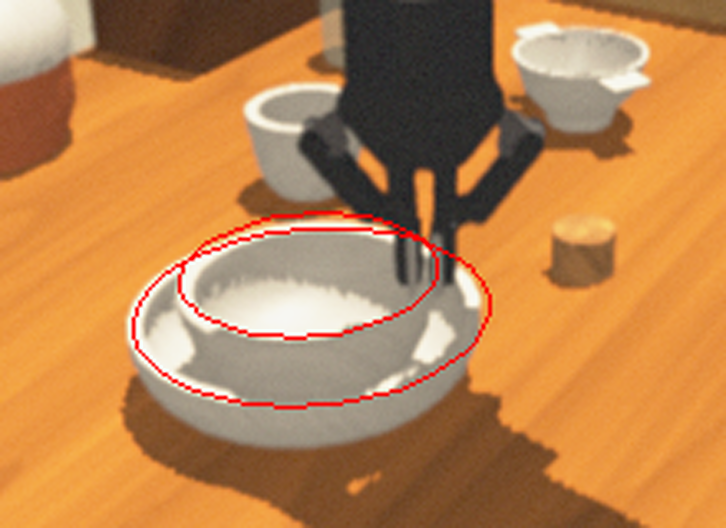

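The cover is well centred, and its far edge sags a few mm, a tilt of about 2–3°. Lowering slowly until contact.

Emit:
{"api": "play_rows", "payload": {"moves": [[[0,0,0.0015,0,0,0],[0,0,0.0015,0,0,0],[0,0,0.0015,0,0,0],[0,0,0.0015,0,0,0]]]}}

```text
t: 8.95
position: [425.9, 64.5, 54.2]
ee_rot: [0.0, 0.525, 0.851, 0.0]
ft_force: [0.5, 1.0, -1.8]
opening: 0.058
```

Emit:
{"api": "play_rows", "payload": {"moves": [[[0,0,0.001,0,0,0],[0,0,0.001,0,0,0],[0,0,0,0,0,0]]]}}

```text
t: 9.32
position: [425.8, 64.4, 52.2]
ee_rot: [-0.0, 0.525, 0.851, -0.0]
ft_force: [-0.0, 0.7, -2.5]
opening: 0.055
```

Emit:
{"api": "play_rows", "payload": {"moves": [[[0,0,0.001,0,0,0],[0,0,0,0,0,0]]]}}

```text
t: 9.57
position: [425.9, 64.4, 51.3]
ee_rot: [0.0, 0.525, 0.851, 0.0]
ft_force: [-0.1, -0.5, -1.0]
opening: 0.052
```

Emit:
{"api": "play_rows", "payload": {"moves": [[[0,0,0.001,0,0,0],[0,0,0,0,0,0]]]}}

```text
t: 9.82
position: [425.9, 64.4, 50.6]
ee_rot: [-0.0, 0.525, 0.851, -0.0]
ft_force: [-1.9, -0.6, 2.7]
opening: 0.058
```

Emit:
{"api": "play_rows", "payload": {"moves": [[[0,0,0.001,0,0,0],[0,0,0,0,0,0]]]}}

```text
t: 10.07
position: [425.9, 64.1, 50.1]
ee_rot: [-0.0, 0.525, 0.851, -0.001]
ft_force: [-5.5, -2.3, 10.5]
opening: 0.057
```

Seated, with about 12 N of contact. Releasing.

Emit:
{"api": "play_rows", "payload": {"moves": [[[0,0,0,0,0,0],[0,0,0,0,0,0],[0,0,0,0,0,0],[0,0,0,0,0,0]]], "hand": 150}}

```text
t: 10.58
position: [425.8, 64.5, 49.2]
ee_rot: [-0.0, 0.525, 0.851, 0.0]
ft_force: [0.5, 0.2, 0.4]
opening: 0.412
```

Emit:
{"api": "play_rows", "payload": {"moves": [[[0,0,-0.005,0,0,0],[0,0,-0.01,0,0,0],[0,0,-0.02,0,0,0],[0,0,-0.03,0,0,0],[0,0,-0.03,0,0,0],[0,0,0,0,0,0]]]}}

```text
t: 11.32
position: [427.9, 64.3, 147.5]
ee_rot: [0.003, 0.525, 0.851, 0.001]
ft_force: [-0.2, 0.3, 0.2]
opening: 0.414
```

Run:
```python
from h import *
o=arm.get_obs();p=o['position'];y,z=yawof(o['ee_rot']);print(o['t'],p,y,o['opening'],o['ft_force'],o['q'].round(2))
im=optics.capture('side'); cv2.imwrite('pics/side6raw.png',im)
t=np.linspace(0,2*np.pi,73)
for r,cc,z in((68,(482.7,93.1),61),(95,(482.7,93.1),48)):
    q=proj('side',np.c_[cc[0]+r*np.cos(t),cc[1]+r*np.sin(t),t*0+z]); cv2.polylines(im,[q.round().astype(int)],True,(0,0,255),1)
cv2.imwrite('pics/side6.png',cv2.resize(im[130:330,170:390],None,fx=3,fy=3,interpolation=cv2.INTER_CUBIC))
# small: grasp direction candidates
S=np.array([619.8,-110.]); print('S radial',np.degrees(np.arctan2(S[1],S[0])))
```

```text
11.325 [427.90476126  64.25285312 147.45170133] 116.70507208911995 0.4144476624079518 [-0.17608834  0.32532918  0.18655362] [-0.11 -0.2   2.17  0.    1.16 -0.58]
S radial -10.063869874712221
```

View pics/side6.png

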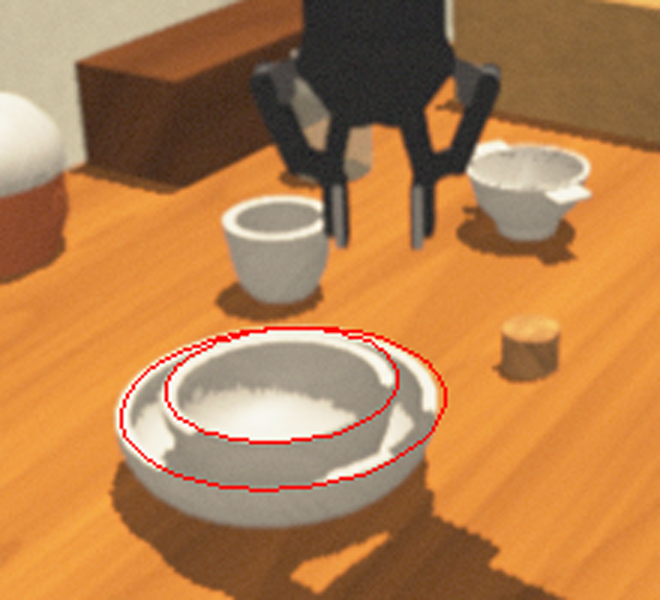

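The middle cover sits level and centred in the large one. Its rim matches the predicted nested circle, centre (482.7,93.1) at z 61. Next is the small cover, with the same yaw and grasping its base-facing rim.

Emit:
{"api": "play_rows", "payload": {"moves": [[[-0.0153,0.0039,0,0,0,0],[-0.0303,0.0074,0,0,0,0],[-0.0303,0.0074,0,0,0,0],[-0.0303,0.0074,0,0,0,0],[-0.0303,0.0074,0,0,0,0],[-0.0303,0.0074,0,0,0,0],[-0.0303,0.0074,0,0,0,0],[-0.0303,0.0074,0,0,0,0],[-0.015,0.0035,0.007,0,0,0],[0,0,0,0,0,0]]]}}

```text
t: 12.62
position: [586.8, -125.9, 135.1]
ee_rot: [-0.002, 0.525, 0.851, -0.0]
ft_force: [-1.0, 0.8, 0.3]
opening: 0.411
```

Run:
```python
from h import *
im=optics.capture('top'); cv2.imwrite('pics/top7.png',im)
o=arm.get_obs();p=o['position'];y,z=yawof(o['ee_rot']);print(o['t'],p,y,z,o['opening'],o['ft_force'],o['q'].round(2))
for r in plan(p,y,[587.6,-126.1,p[2]],116.6,1): print(list(map(float,r)))
```

```text
12.675 [ 586.65184025 -125.23155357  135.65241166] 116.6763205142499 [-0.0028617   0.00143475 -0.99999488] 0.410790123445863 [0.34574012 0.1462044  0.5292789 ] [-0.4   0.23  1.76  0.    1.15 -0.86]
[-0.0012, 0.0005, -0.0, 0.0, 0.0, 0.08]
```

View pics/top7.png

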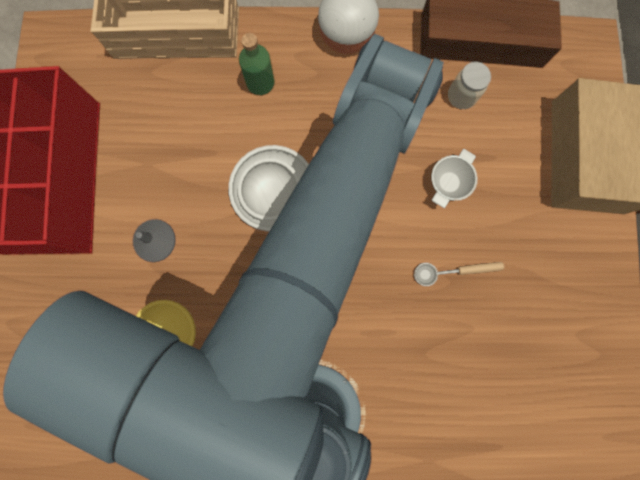

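The top view shows the middle cover nested, with concentric rings at about (270,188). The gripper hovers over the small cover. Descending partway, then looking from the side.

Emit:
{"api": "play_rows", "payload": {"moves": [[[-0.001,0.0005,0.02,0,0,0],[0,0,0.02,0,0,0],[0,0,0.018,0,0,0],[0,0,0.008,0,0,0],[0,0,0.0015,0,0,0],[0,0,0,0,0,0]]]}}

```text
t: 13.42
position: [589.0, -126.4, 70.3]
ee_rot: [0.001, 0.525, 0.851, 0.0]
ft_force: [-0.3, -0.1, 0.0]
opening: 0.412
```

Run:
```python
from h import *
o=arm.get_obs();p=o['position'];y,z=yawof(o['ee_rot']);print(o['t'],p,y,z,o['opening'],o['ft_force'])
im=optics.capture('side'); cv2.imwrite('pics/side8.png',cv2.resize(im[110:250,190:370],None,fx=4,fy=4,interpolation=cv2.INTER_CUBIC))
```

```text
13.425 [ 588.96308362 -126.36148331   70.30857194] 116.69684180372496 [ 9.60213851e-04 -3.85573217e-04 -9.99999465e-01] 0.4121881013427198 [-0.31325406 -0.14368181  0.0327833 ]
```

View pics/side8.png

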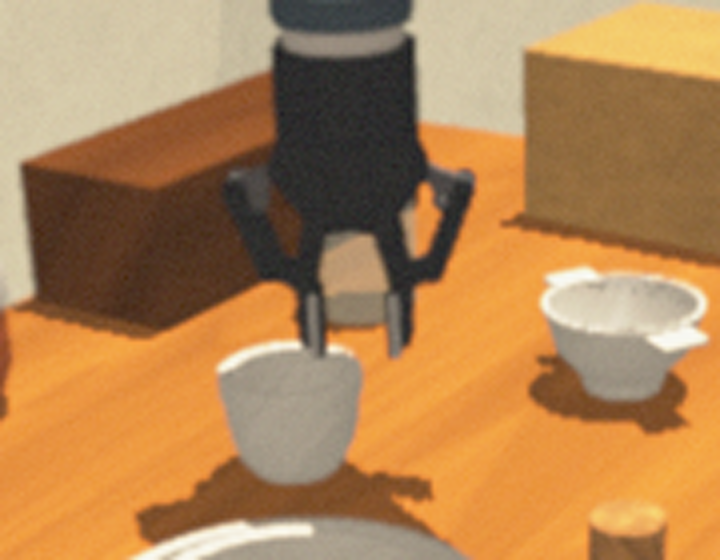

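The fingers straddle the small cover's rim, with tips at about crop (315,350) and (395,350). Lowering 17 mm and closing.

Emit:
{"api": "play_rows", "payload": {"moves": [[[0,0,0.007,0,0,0],[0,0,0.006,0,0,0],[0,0,0.004,0,0,0],[0,0,0,0,0,0]]]}}

```text
t: 13.98
position: [588.1, -126.0, 52.2]
ee_rot: [-0.001, 0.525, 0.851, -0.0]
ft_force: [-0.7, 0.1, -0.4]
opening: 0.408
```

Emit:
{"api": "play_rows", "payload": {"moves": [[[0,0,0,0,0,0],[0,0,0,0,0,0],[0,0,0,0,0,0],[0,0,0,0,0,0],[0,0,0,0,0,0]]], "hand": 255, "newtons": 50}}

```text
t: 14.6
position: [588.7, -126.3, 53.1]
ee_rot: [0.0, 0.525, 0.851, -0.0]
ft_force: [-1.4, -0.1, 1.3]
opening: 0.078
```

Emit:
{"api": "play_rows", "payload": {"moves": [[[0,0,-0.003,0,0,0],[0,0,-0.007,0,0,0],[0,0,-0.01,0,0,0],[0,0,0,0,0,0]]]}}

```text
t: 15.1
position: [589.4, -126.5, 74.2]
ee_rot: [0.001, 0.525, 0.851, 0.0]
ft_force: [-0.1, 0.2, -1.5]
opening: 0.077
```

Run:
```python
from h import *
o=arm.get_obs();p=o['position'];y,z=yawof(o['ee_rot']);print(o['t'],p,y,z,o['opening'],o['ft_force'],o['ft_torque'])
im=optics.capture('side'); cv2.imwrite('pics/side9.png',cv2.resize(im[110:250,190:370],None,fx=4,fy=4,interpolation=cv2.INTER_CUBIC))
```

```text
15.1 [ 589.37877091 -126.51030238   74.22431899] 116.69967274043147 [ 2.32800424e-03 -9.89067157e-04 -9.99996801e-01] 0.07721389055146874 [-0.14827736  0.18559954 -1.4809018 ] [-0.01054657  0.05830634  0.01686841]
```

View pics/side9.png

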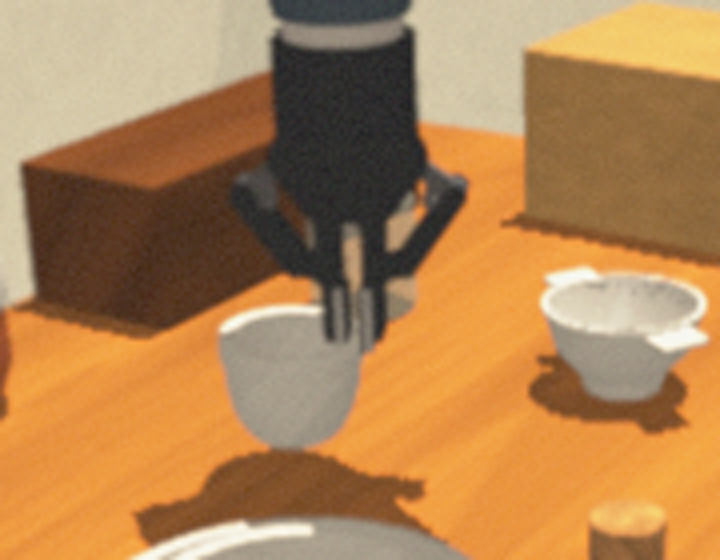

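The small cover is held, with its weight reading about −1.5 N and little tilt. Raising and carrying it over the stack.

Emit:
{"api": "play_rows", "payload": {"moves": [[[0,0,-0.01,0,0,0],[0,0,-0.02,0,0,0],[0,0,-0.02,0,0,0],[0,0,-0.018,0,0,0],[0,0,-0.007,0,0,0]]]}}

```text
t: 15.78
position: [589.4, -126.6, 150.2]
ee_rot: [0.002, 0.525, 0.851, 0.0]
ft_force: [1.2, -1.5, -1.0]
opening: 0.08
```

Emit:
{"api": "play_rows", "payload": {"moves": [[[0.0122,-0.0016,0,0,0,0],[0.0243,-0.0032,0,0,0,0],[0.0243,-0.0032,0,0,0,0],[0.0243,-0.0032,0,0,0,0],[0.0243,-0.0032,0,0,0,0],[0.0243,-0.0032,0,0,0,0],[0.0243,-0.0032,0,0,0,0],[0.0243,-0.0032,0,0,0,0],[0.0243,-0.0032,0,0,0,0],[0.0243,-0.0032,0,0,0,0],[0.0122,-0.0016,0,0,0,0],[0,0,0,0,0,0]]]}}

```text
t: 17.27
position: [450.4, 77.2, 147.8]
ee_rot: [0.0, 0.524, 0.852, 0.0]
ft_force: [0.0, 0.4, -1.7]
opening: 0.079
```

Run:
```python
from h import *
im=optics.capture('side')
o=arm.get_obs();p=o['position'];y,z=yawof(o['ee_rot']);print(o['t'],p,y,z,o['opening'],o['ft_force'])
for r in plan(p,y,[450.5,77,p[2]],116.6,1): print(list(map(float,r)))
t=np.linspace(0,2*np.pi,73);c=p[:2]+36*np.array([.894,.449])
for r,cc,zz in((40,c,p[2]+9),(68,(482.7,93.1),61)):
    q=proj('side',np.c_[cc[0]+r*np.cos(t),cc[1]+r*np.sin(t),t*0+zz]); cv2.polylines(im,[q.round().astype(int)],True,(0,0,255),1)
cv2.imwrite('pics/side10.png',cv2.resize(im[130:330,170:390],None,fx=3,fy=3,interpolation=cv2.INTER_CUBIC))
```

```text
17.325 [450.82112345  76.71281811 147.95007164] 116.73012654408241 [ 6.12355715e-04 -3.19870053e-04 -9.99999761e-01] 0.07884269369449291 [-0.23395269  0.65964175 -1.61893911]
[0.0004, -0.0002, -0.0, 0.0, 0.0, 0.13]
```

View pics/side10.png

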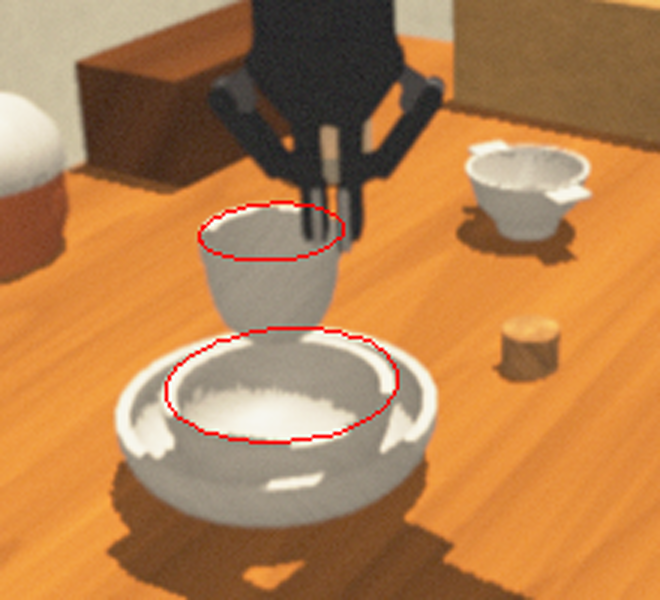

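The held cover's rim matches the predicted circle and is centred over the nested pair. Lowering it.

Emit:
{"api": "play_rows", "payload": {"moves": [[[0,0,0.01,0,0,0],[0,0,0.016,0,0,0],[0,0,0.016,0,0,0],[0,0,0.015,0,0,0],[0,0,0.01,0,0,0],[0,0,0.006,0,0,0],[0,0,0.003,0,0,0],[0,0,0,0,0,0]]]}}

```text
t: 18.32
position: [450.9, 76.6, 71.9]
ee_rot: [0.0, 0.525, 0.851, 0.0]
ft_force: [-0.4, 0.7, -0.6]
opening: 0.079
```

Emit:
{"api": "play_rows", "payload": {"moves": [[[0,0,0.0015,0,0,0],[0,0,0.0015,0,0,0],[0,0,0.0015,0,0,0],[0,0,0,0,0,0]]]}}

```text
t: 18.82
position: [450.6, 76.6, 67.2]
ee_rot: [-0.0, 0.525, 0.851, -0.0]
ft_force: [-0.2, -0.5, -0.9]
opening: 0.076
```

Emit:
{"api": "play_rows", "payload": {"moves": [[[0,0,0.001,0,0,0],[0,0,0.001,0,0,0],[0,0,0,0,0,0]]]}}

```text
t: 19.2
position: [450.6, 76.6, 65.2]
ee_rot: [-0.0, 0.525, 0.851, -0.0]
ft_force: [-0.0, 0.1, -0.8]
opening: 0.078
```

Emit:
{"api": "play_rows", "payload": {"moves": [[[0,0,0.001,0,0,0],[0,0,0,0,0,0]]]}}

```text
t: 19.45
position: [450.7, 76.6, 64.2]
ee_rot: [-0.0, 0.525, 0.851, -0.0]
ft_force: [0.5, 0.4, -2.0]
opening: 0.08
```

Emit:
{"api": "play_rows", "payload": {"moves": [[[0,0,0.001,0,0,0],[0,0,0,0,0,0]]]}}

```text
t: 19.7
position: [450.8, 76.6, 63.4]
ee_rot: [0.0, 0.525, 0.851, -0.0]
ft_force: [-1.3, -0.3, 0.1]
opening: 0.073
```

Emit:
{"api": "play_rows", "payload": {"moves": [[[0,0,0.0005,0,0,0],[0,0,0,0,0,0]]]}}

```text
t: 19.95
position: [451.0, 76.5, 63.3]
ee_rot: [0.0, 0.525, 0.851, -0.0]
ft_force: [-3.1, -1.4, 5.0]
opening: 0.078
```

Emit:
{"api": "play_rows", "payload": {"moves": [[[0,0,0.0005,0,0,0],[0,0,0,0,0,0]]]}}

```text
t: 20.2
position: [451.1, 76.4, 63.3]
ee_rot: [0.0, 0.525, 0.851, -0.0]
ft_force: [-4.5, -2.0, 8.8]
opening: 0.078
```

Emit:
{"api": "play_rows", "payload": {"moves": [[[0,0,0,0,0,0],[0,0,0,0,0,0],[0,0,0,0,0,0],[0,0,0,0,0,0]]], "hand": 160}}

```text
t: 20.7
position: [450.6, 76.7, 62.1]
ee_rot: [-0.0, 0.525, 0.851, 0.0]
ft_force: [-0.2, -1.0, 0.1]
opening: 0.37
```

Run:
```python
from h import *
im=optics.capture('side')
o=arm.get_obs();print(o['t'],o['position'],o['opening'],o['ft_force'])
cv2.imwrite('pics/side11.png',cv2.resize(im[130:330,170:390],None,fx=3,fy=3,interpolation=cv2.INTER_CUBIC))
```

```text
20.75 [450.66627952  76.64687084  62.20240366] 0.37441124322534275 [-0.30432142  0.87096903  0.29767132]
```

View pics/side11.png

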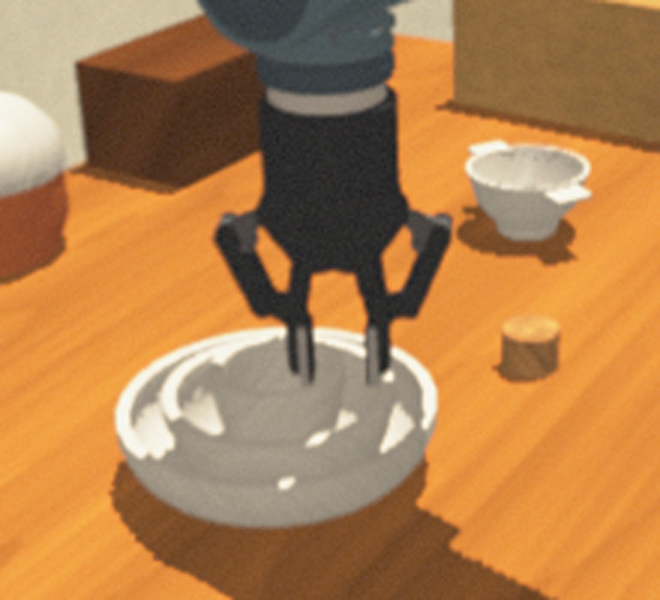

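The small cover is released and seated. Retracting straight up, then moving clear for a last look.

Emit:
{"api": "play_rows", "payload": {"moves": [[[0,0,-0.004,0,0,0],[0,0,-0.01,0,0,0],[0,0,-0.02,0,0,0],[0,0,-0.03,0,0,0],[0,0,-0.04,0,0,0],[0,0,-0.04,0,0,0]]]}}

```text
t: 21.5
position: [450.6, 76.7, 208.3]
ee_rot: [0.0, 0.525, 0.851, 0.0]
ft_force: [0.5, -0.8, 0.8]
opening: 0.368
```

Emit:
{"api": "play_rows", "payload": {"moves": [[[-0.025,0,0,0,0,0],[-0.045,0,0,0,0,0],[-0.045,0,0,0,0,0],[-0.045,0,0,0,0,0],[-0.045,0,0,0,0,0],[-0.045,0,0,0,0,0],[-0.025,0,0,0,0,0],[0,0,0,0,0,0],[0,0,0,0,0,0]]]}}

```text
t: 22.62
position: [574.0, -168.4, 206.6]
ee_rot: [-0.0, 0.525, 0.851, 0.0]
ft_force: [0.2, 0.1, 0.3]
opening: 0.371
```

Run:
```python
from h import *
o=arm.get_obs();print(o['t'],o['position'],o['opening'],o['ft_force'],abs(o['dq']).max())
t=np.linspace(0,2*np.pi,73)
out=[]
for n,(a,b,c,d) in (('side',(150,330,170,390)),('top',(110,260,180,400))):
    im=optics.capture(n); cv2.imwrite(f'pics/{n}12raw.png',im); ov=im.copy()
    for r,z in((40,72),(68,61),(95,48)):
        q=proj(n,np.c_[482.7+r*np.cos(t),93.1+r*np.sin(t),t*0+z]); cv2.polylines(ov,[q.round().astype(int)],True,(0,0,255),1)
    for v in (im,ov): out.append(cv2.resize(v[a:b,c:d],(390,290),interpolation=cv2.INTER_CUBIC))
cv2.imwrite('pics/fin.png',np.vstack([np.hstack(out[:2]),np.hstack(out[2:])]))
m=mask(cv2.imread('pics/top12raw.png'))
for c in cv2.findContours(m,cv2.RETR_EXTERNAL,cv2.CHAIN_APPROX_NONE)[0]:
    for k,x,y,z in(('L',272,188,48),('B',454,178,55)):
        if cv2.pointPolygonTest(c,(x,y),False)>=0: print(k,circ(cast('top',c.reshape(-1,2),z)).round(1))
```

```text
22.625 [ 573.95181787 -168.39741669  206.55149697] 0.370644324494945 [0.1926768  0.06428346 0.28592858] 0.0125906681623929
B [ 510.6 -301.6   51. ]
L [483.7  94.7  93.3]
```

View pics/fin.png

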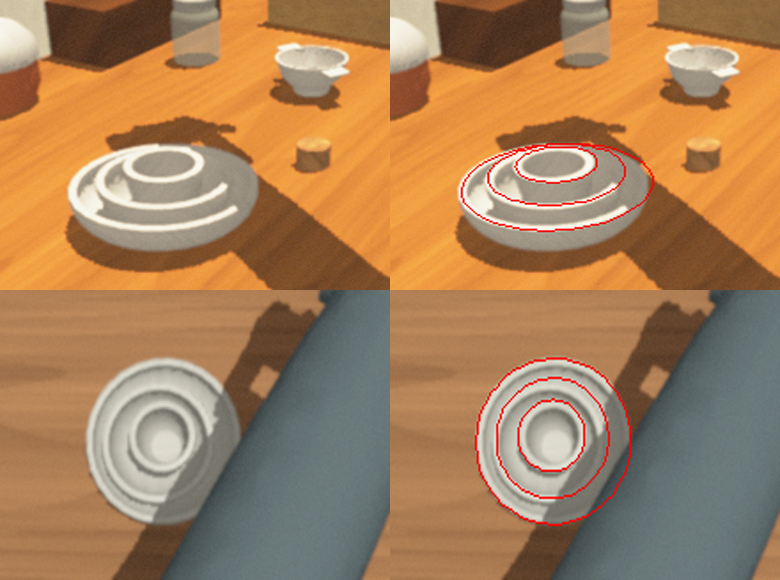

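View pics/top12raw.png

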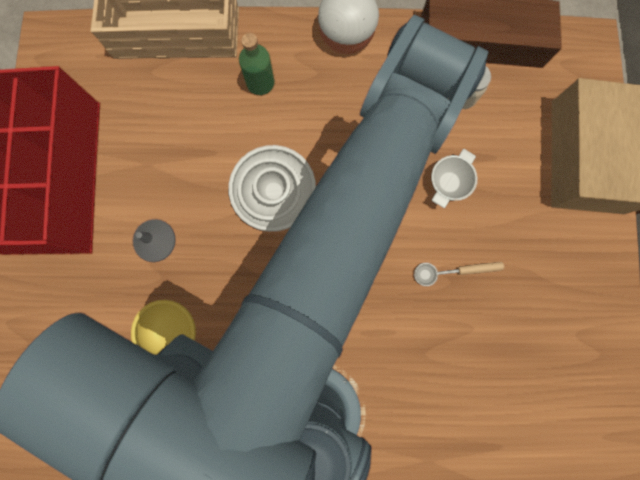

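The three rims are concentric and level in both views and lie on the predicted nested circles. The bowl measures the same as at the start, and the arm is clear. Handing in.

```bash
python3 -c "
from cell import arm
print(arm.job_done())"
```

```text
the job is handed in; nothing more can be done
None
```

I nested the middle cover in the large one, then the small cover in the middle one, and handed the job in at about 22.7 s of the 64 s allowed. The hand-in reports no verdict.

- **Setting down:** I pinched each cover by its base-facing rim and lowered it until the wrist force showed it resting. That was about 12 N for the middle cover and 10 N for the small one, well below the 80 N limit. Then I let go and withdrew straight up.
- **Stack:** In the last pictures from both cameras, the rims lie on the predicted nested circles at 48, 61 and 72 mm, within about 2 px (3–5 mm). They look level and released.
- **Large cover and bowl:** The large cover measured within about 2 mm of where it started. Part of its edge was hidden by the arm, which explains a fitted radius of 93.3 mm instead of 95 mm. The bowl measured within 0.1 mm of its start.
- **Disagreements:**
  - The side view sat about 2 px off the top view throughout, which fits the calibration error.
  - The middle cover sagged 2–3° while held, and levelled when set down.
  - The gripper read 0.056 to 0.08 open on an 8 mm band, where about 0.09 was expected. The grip held anyway.

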